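Show the bangle to the inspection camera

ROBOT

A 6-joint arm with a two-finger parallel gripper is mounted at the origin on the work surface. World frame = base frame: x ahead of the robot, y to its left, z up, the work surface at z = 0. Lengths are in m, angles in rad, forces in N, time in s.
With the tool pointing down it reaches from about 0.325 to 0.85 m from the base axis. Payload 4.4 kg.
Tool frame: the origin (TCP) lies at the very end of the fingers, on their centre line; the grasp point (between the pads) lies 19 mm behind it; z points along the fingers, y is the line along which they close (so a half turn about z gives the same grasp; the last joint's range is limited). The gripper opens to 94 mm and grips with 3 to 60 N. Pads are 16 mm wide; open, the fingers measure 119 mm over their backs; the gripper's body (75 mm by 177 mm) begins 78 mm behind the grasp point.
Start: joints at [-1.333, 0.207, 1.542, -0, 1.393, -0.15], TCP at [0.217, -0.532, 0.205] pointing down, gripper open.
Joint ranges: [-2.73, 2.73], [-0.86, 2.22], [0.23, 2.46], [-1.11, 4.25], [0.08, 2.63], [-2.82, 2.82]. Speed limits (rad/s): [2.79, 2.79, 3.14, 3.14, 3.14, 3.14].

INTERFACE

Orientations are given as [roll, pitch, yaw] about the fixed x, y, z axes, in that order (R = Rz(yaw) Ry(pitch) Rx(roll)).
In Python, from bench import telemetry, optics, env, spotter gives the robot as it stands. The module is installed in compiled form; this text tells all that it offers.
- The arm moves only by the tool apply_moves, never from a script. Its argument "plan" is one flat list of numbers, 4 for each row, row after row: the shift along the tool's x, y, z normalised to -1 to 1, where 1 is 0.5 m, then the turn about the tool's z normalised to -1 to 1, where 1 is 0.5 rad. A call has 1 to 10 rows; each row is the pose to reach, as a shift and turn from the pose commanded when the call began, along the tool's axes at that moment; what a row does not reach only later rows make up. A row lasts 1/12 s, in which the tool goes at most 41.7 mm and 7.16 degrees, less where a joint would pass 70% of its speed; a pose out of reach is approached as far as the arm can. A call with a number of a shift or a turn outside -1 to 1 is refused whole. A call with a gripper value outside its range is refused whole. "fingers" is the opening, from 0 (shut) to 1 (fully open), set as the call begins (left out, the last holds). The fingers move at their own pace and stop on an object; "newtons" is the grip in N (left out, the last holds). Time passes only in rows, so rows that repeat a pose let the fingers close. It gives the time, the measured TCP pose, the force, the opening and the grip force at its end, in the units of the state.
- telemetry.sense(): the state, without advancing time (a new reading comes with each control period).
- optics.camera(name): name is "scene" or "top"; returns a dict with "frame" (480x640x3 uint8, red, green, blue), "camera_matrix" (3x3 intrinsics, pixels), "rvec" (rotation vector, rad) and "tvec" (3), from world to camera coordinates, as OpenCV has them. Camera axes: x right, y down, z forward; pixel columns grow to the right and rows downward; lengths in m; the calibration is good to about 2 mm. A picture is of the moment at which its call begins. There is no depth.
- env.sign_off(): hands the job in; it is judged then, once.
Trained networks look in the newest picture that a camera, given by its name, has taken for a name from the list of things; names that differ only in an ending like _2 or _b are one class to them, and where a whole thing is asked for, a point or a joint stands for the part that bears it (a point fixed in the world has none). Each returns a list of dicts, best first, with "p" (0 to 1); they miss things now and then, are a little off and sometimes report something else, mostly with a low value. They report only what shows in the picture. A call takes as long as a camera call. They do not tell look-alikes from the thing itself.
- spotter.silhouettes(camera, target): "region" (480x640 bool, what is visible of it) and "extent" ([left, top, width, height] in pixels, round what is visible of it).
- spotter.landmark_of(camera, target): "pixel" ([row, column] in pixels: a listed point, or the origin of a listed thing).
The state is a dict: "time_s": time; "qpos": joint angles; "qvel": joint speeds; "effort": joint torques, N m; "eef_pos": TCP position; "tcp_rot": TCP orientation; "force": force on the tool from outside, world axes, zero at the start; "torque": the same for the moment, N m; "finger_gap": finger opening in m; "finger_force": force on a finger pad.
Only numpy, scipy, OpenCV 4.12 (cv2) and the standard library are available. Lean on these libraries where they do the work, as an engineer would, in place of code of your own. Each camera call takes 0.05 s, during which the arm holds its last target. There are 200 camera calls.

TASK

Lift the clear dust cover off the bangle by its wooden knob and set it, not dropping it, rim-down in the round recess of the wooden block, and let it go. Then pick the bangle out of its cradle and hold it up in the air to the inspection camera: centred on the lens's line of sight, 100 mm in front of the glass, and square to it, so that the camera looks straight through the hole. Finish while still holding the bangle there, quite still; do not bump the camera or its post, and leave the other things on the bench where they are.

Things in the scene. Friction and masses are not known exactly. Their poses are not given: they have to be found in the camera images.
- cradle: Fixed cradle: round dark wood base (diameter 120, 8 thick) with a light wood slotted block on it (34 along x, 60 along y, its top 28 above the bench). The slot in its top is 16 wide (x), 48 long (y), its floor 18 above the bench. The bangle stands on edge in the slot. Origin: centre of the underside, on the bench; z up, y along the slot.
- bangle: Plain metal bangle, a flat ring: outer diameter 62, inner diameter 52, 12 wide along its axis; about 70 g. Origin: the centre of the ring; its x axis is the axis of the ring (through the hole). At the start it stands on edge in the slot, x level, its top about 79 above the bench, so that it can be gripped from above across its 12 width (fingers closing along x).
- cover: Clear plastic dust cover: upside-down cup, outer diameter 92, wall 3, 86 high, standing rim-down on the cradle's round base over the bangle. Dark wooden knob on top: stem of diameter 22 from 86 to 108, head of diameter 26 from 108 to 120 above the rim. About 140 g. Origin: centre of the rim's lower edge; z up to the knob. Lift it at least 85 straight up to clear the bangle.
- block: Fixed wooden block 130 x 130 x 18 high with one round recess in the middle of its top: diameter 100, 10 deep, so the recess floor is 8 above the bench. Origin: centre of the underside, on the bench; z up.
- camera: Inspection camera, a slim cylinder (44 diameter, black lens end 34 diameter, 125 long) carried by the post, looking towards the robot and 0.35 rad (20 deg) downward. Origin: centre of the lens glass; its own -x axis is the line of sight, y is level.
- view (a point): The point on the camera's line of sight 100 mm in front of the lens glass, where the centre of the bangle must be held (in the air, 200 to 250 above the bench).
- post: Fixed upright post of the camera (20 diameter, 300 high or so, with a foot of 56 diameter and a clamp 34 x 40 x 40 behind the camera); its height differs between starts. Its axis stands 130 behind the lens glass. Origin: straight below the middle of the lens glass, 250 under it; the upright stands at x = +130; z up.
- hammer: Bystander: small hammer, 200 long, lying along its x. Origin under its middle. Leave alone.
- bottle: Bystander: green glass bottle, diameter 48, 100 high, standing. Origin: centre of the underside. Leave alone.
- brush: Bystander: wooden polishing brush 45 x 150 (along y) x 40 high. Origin: centre of the underside. Leave alone.
Things that resemble listed ones, but are neither listed nor needed, are in the scene too. What is shaped like the cover but red is not meant.

How it is judged:
By the outcome, as a careful person would: the job done as asked, in the order asked, and still so for the second after the job is handed in, while the arm keeps its last pose, push and grip.
It also fails if it takes over 59 s, if anything falls off the work surface, if the arm or the gripper's body presses on something with over 40 N, if the wrist force passes 120 N, or if a joint passes its speed limit or range.

## Working session

There is one attempt and no reset: what is moved stays moved. The work goes in short steps, Python scripts to look and compute and a tool call to move; the robot and the scene stay as the last step left them, time stands still between calls to the robot, and variables do not carry over. Pictures are saved under pics/ and viewed, at most 10 in all, crops included, and the job is handed in when it is done.

Besides the shell and the picture viewer there is one more tool, called after "Call:" as name(argument=value, ...), one argument or row to a line, values as JSON. apply_moves: Moves the arm, as the interface text tells. Its arguments: {"type":"object","properties":{"plan":{"type":"array","items":{"type":"number"}},"fingers":{"type":"number"},"newtons":{"type":"number"}},"required":["plan"]}

```bash
mkdir -p pics
cat > h.py <<'E'
import numpy as np, cv2
from scipy.spatial.transform import Rotation as R
from bench import telemetry, optics, env, spotter
def cam(n):
    c=optics.camera(n); c['R']=cv2.Rodrigues(np.array(c['rvec'],float))[0]; c['t']=np.array(c['tvec'],float).ravel(); c['K']=np.array(c['camera_matrix'],float); return c
def ray(c,row,col):
    d=c['R'].T@np.linalg.inv(c['K'])@np.array([col,row,1.]); return -c['R'].T@c['t'], d/np.linalg.norm(d)
def onz(c,row,col,z):
    o,d=ray(c,row,col); return o+d*(z-o[2])/d[2]
def tri(c1,p1,c2,p2):
    A=np.zeros((3,3));b=np.zeros(3);rs=[ray(c1,*p1),ray(c2,*p2)]
    for o,d in rs:
        M=np.eye(3)-np.outer(d,d);A+=M;b+=M@o
    x=np.linalg.solve(A,b); return x,[np.linalg.norm((np.eye(3)-np.outer(d,d))@(x-o)) for o,d in rs]
def proj(c,P):
    q=c['K']@(c['R']@np.array(P,float)+c['t']); return np.round([q[1]/q[2],q[0]/q[2]],1)
E
python3 - <<'E'
from h import *
np.set_printoptions(precision=4,suppress=True)
C={}
for n in ('scene','top'):
    c=cam(n);C[n]=c;cv2.imwrite(f'pics/{n}0.png',c['frame'][:,:,::-1]);print(n,'pos',-c['R'].T@c['t'],'fwd',c['R'][2],c['K'][0,0])
    for t in ['cradle','bangle','cover','block','camera','view','post','hammer','bottle','brush']:
        L=spotter.landmark_of(n,t); S=spotter.silhouettes(n,t)
        print(t,[(np.round(l['pixel'],1),round(l['p'],2),onz(c,*l['pixel'],0.0)[:2]) for l in L[:3]],[(s['extent'],round(s['p'],2)) for s in S[:3]])
print(telemetry.sense())
E
```

```text
scene pos [1.1567 0.053  1.2676] fwd [-0.517  -0.0328 -0.8554] 514.0120132418563
cradle [(array([289.8, 390.5]), 0.63, array([0.5356, 0.1995]))] [([295.7, 231.3, 34.0, 61.6], 0.63), ([366.7, 271.0, 43.9, 33.7], 0.6), ([274.8, 283.5, 35.5, 110.7], 0.35)]
bangle [(array([263.4, 315.3]), 0.74, array([ 0.4665, -0.0107]))] []
cover [(array([234.5, 403.5]), 0.97, array([0.3555, 0.2384])), (array([263.5, 446. ]), 0.95, array([0.4443, 0.3555])), (array([286.6, 387.2]), 0.8, array([0.5265, 0.1906]))] [([371.8, 257.9, 38.5, 41.9], 0.98), ([388.7, 208.1, 36.4, 43.5], 0.67), ([429.7, 237.0, 39.9, 39.4], 0.66)]
block [(array([262. , 244.2]), 0.89, array([ 0.4743, -0.2106]))] [([218.2, 238.9, 51.0, 46.4], 0.7)]
camera [(array([289.7, 294.5]), 0.85, array([ 0.5514, -0.0616])), (array([280.6, 173. ]), 0.5, array([ 0.5443, -0.3981]))] [([278.3, 280.6, 24.8, 51.2], 0.7)]
view [] [([279.0, 283.3, 25.1, 48.8], 0.79), ([462.3, 278.3, 22.5, 31.7], 0.36)]
post [(array([262.8, 245.1]), 0.52, array([ 0.4767, -0.2077]))] [([274.6, 283.2, 36.5, 110.6], 0.83)]
hammer [(array([262. , 313.4]), 0.77, array([ 0.462
[... 1316 characters left out ...]
.61, array([0.5523, 0.4146])), (array([253.1, 243.1]), 0.35, array([0.5236, 0.1936]))] [([132.6, 228.9, 27.7, 20.0], 0.64)]
brush [(array([251.6, 489.6]), 0.88, array([ 0.5406, -0.4063]))] [([460.3, 237.2, 65.1, 23.1], 0.92)]
{'time_s': 2.1, 'qpos': array([-1.3335,  0.2066,  1.5415, -0.    ,  1.3935, -0.1505]), 'qvel': array([-0.001 , -0.0008,  0.0008,  0.002 , -0.0001, -0.0013]), 'effort': array([ -0.0001, -37.0876, -28.1751,   0.0699,   0.0276,  -0.    ]), 'eef_pos': array([ 0.2174, -0.5323,  0.2055]), 'tcp_rot': array([3.1415, 0.    , 0.3878]), 'force': array([-0.2398,  0.1131,  0.8863]), 'torque': array([ 0.0181, -0.0101,  0.0008]), 'finger_force': 0.0, 'finger_gap': 0.09365841049644337}
```

Run:
```python
import cv2
a=cv2.imread('pics/scene0.png')[195:395,130:500];cv2.imwrite('pics/s1.png',cv2.resize(a,(800,432),interpolation=cv2.INTER_CUBIC))
b=cv2.imread('pics/top0.png')[70:350,130:500];cv2.imwrite('pics/t1.png',cv2.resize(b,(790,598),interpolation=cv2.INTER_CUBIC))
```

```text
(no output)
```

View pics/s1.png

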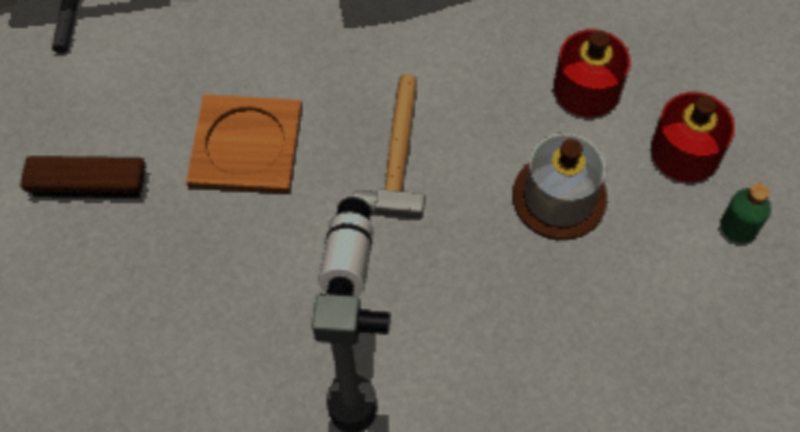

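View pics/t1.png

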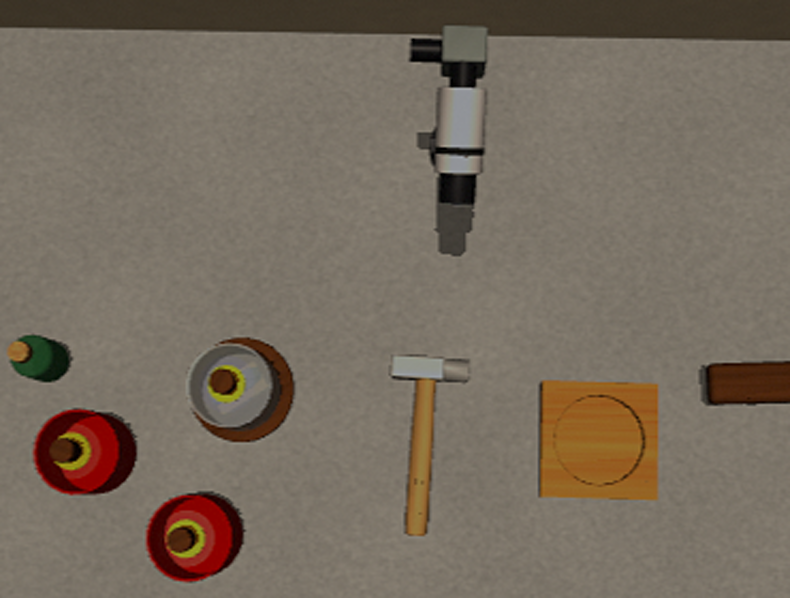

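Scene crop: the clear cover on its dark base has its knob at about (row 264, col 394). Two red look-alikes stand beside it. The block recess is at about (262, 244) and the lens tip at about (289, 294). Top crop: the clear cover's knob is at about (248, 234), the recess at (276, 411) and the lens tip at (166, 342).

```bash
cat > m.py <<'E'
from h import *
np.set_printoptions(precision=4,suppress=True)
C={n:cam(n) for n in('scene','top')}
win={'scene':dict(base=(250,310,360,415),knob=(255,276,384,404),white=(285,335,280,305)),'top':dict(base=(224,282,214,272),knob=(238,258,226,242),white=(105,155,325,365))}
cen={}
for n,c in C.items():
    f=c['frame'].astype(int);hsv=cv2.cvtColor(c['frame'],cv2.COLOR_RGB2HSV).astype(int)
    def msk(k,cond):
        r0,r1,c0,c1=win[n][k];m=np.zeros(cond.shape,bool);m[r0:r1,c0:c1]=cond[r0:r1,c0:c1];return m
    brown=(f[...,0]-f[...,2]>25)&(f[...,0]<140)&(f[...,0]-f[...,1]>20)
    m=msk('knob',brown);ys,xs=np.nonzero(m);cen[n]=(ys.mean(),xs.mean())
    print(n,'knob',cen[n],m.sum(),ys.min(),ys.max(),xs.min(),xs.max(), onz(c,*cen[n],.122))
    b=msk('base',brown);r0,r1,c0,c1=win[n]['base'];p=np.argwhere(b)
    h=cv2.convexHull(p[:,::-1].astype(np.int32)).reshape(-1,2)
    w=np.array([onz(c,y,x,.008)[:2] for x,y in h]);(q,rad)=cv2.minEnclosingCircle(w.astype(np.float32));print(' base',q,rad)
    w3=msk('white',(f.min(2)>115)&(f.max(2)-f.min(2)<40));y,x=np.nonzero(w3);
    vx,vy,x0,y0=cv2.fitLine(np.c_[x,y].astype(np.float32),cv2.DIST_L2,0,.01,.01).ravel();cen[n+'l']=(vx,vy,x0,y0);print(' white',w3.sum(),x.min(),x.max(),y.min(),y.max(),(vx,vy,x0,y0))
    # block: orange hull
    o=(f[...,0]-f[...,2]>70)&(f[...,0]>130); o2=np.zeros_like(o); 
    L=spotter.silhouettes(n,'block')
    if L:
        l,t,ww,hh=[int(v) for v in L[0]['extent']];o2[t-4:t+hh+5,l-4:l+ww+5]=o[t-4:t+hh+5,l-4:l+ww+5]
        p=np.argwhere(o2)[:,::-1].astype(np.int32);r=cv2.approxPolyDP(cv2.convexHull(p),4,True).reshape(-1,2);print(' block',[onz(c,yy,xx,.018)[:2].round(4) for xx,yy in r])
print('knob tri',tri(C['scene'],cen['scene'],C['top'],cen['top']))
N=[]
for n in C:
    vx,vy,x0,y0=cen[n+'l'];o,d1=ray(C[n],y0,x0);_,d2=ray(C[n],y0+20*vy,x0+20*vx);N.append((np.cross(d1,d2),o))
a=np.cross(N[0][0],N[1][0]);a/=np.linalg.norm(a);a*=np.sign(a[0])
P=np.linalg.solve(np.array([N[0][0],N[1][0],[1,0,0]]),[N[0][0]@N[0][1],N[1][0]@N[1][1],.7])
print('cam axis',a,'pitch',np.arcsin(a[2]),'yaw',np.arctan2(a[1],a[0]),'P@x=.7',P)
print('lens tri',tri(C['scene'],(289.7,294.5),C['top'],(165.9,340)))
A=cv2.imread('pics/scene0.png')[270:400,265:325];B=cv2.imread('pics/top0.png')[75:205,310:370]
cv2.imwrite('pics/cam1.png',np.hstack([cv2.resize(A,(276,598),interpolation=0),cv2.resize(B,(276,598),interpolation=0)]))
E
python3 m.py
```

```text
scene knob (np.float64(265.275), np.float64(393.1125)) 80 260 275 387 399 [0.5262 0.1925 0.122 ]
 base (0.5135278701782227, 0.1957782655954361) 0.07001429796218872
 white 467 280 304 285 334 (np.float32(0.0878068), np.float32(0.9961375), np.float32(290.62527), np.float32(306.95502))
 block [array([ 0.4155, -0.1485]), array([ 0.5394, -0.1504]), array([ 0.538 , -0.2765]), array([ 0.4133, -0.2747])]
top knob (np.float64(247.93859649122808), np.float64(234.14912280701753)) 114 243 254 228 241 [0.5244 0.1932 0.122 ]
 base (0.525709867477417, 0.1934652328491211) 0.05928366631269455
 white 579 336 354 111 150 (np.float32(0.07572852), np.float32(-0.9971285), np.float32(345.62866), np.float32(129.47496))
 block [array([ 0.4137, -0.2746]), array([ 0.4131, -0.1492]), array([ 0.5419, -0.1481]), array([ 0.5399, -0.2749])]
knob tri (array([0.5246, 0.1933, 0.1193]), [np.float64(0.0004523347285414576), np.float64(0.0004523347285414131)])
cam axis [ 0.0132 -0.0155 -0.9998] pitch -1.5503929871796296 yaw -0.866585110424459 P@x=.7 [ 0.7    -0.0116  2.1604]
lens tri (array([ 0.6764, -0.0354,  0.2621]), [np.float64(0.0025552238816532145), np.float64(0.0025552238816532228)])
```

View pics/cam1.png

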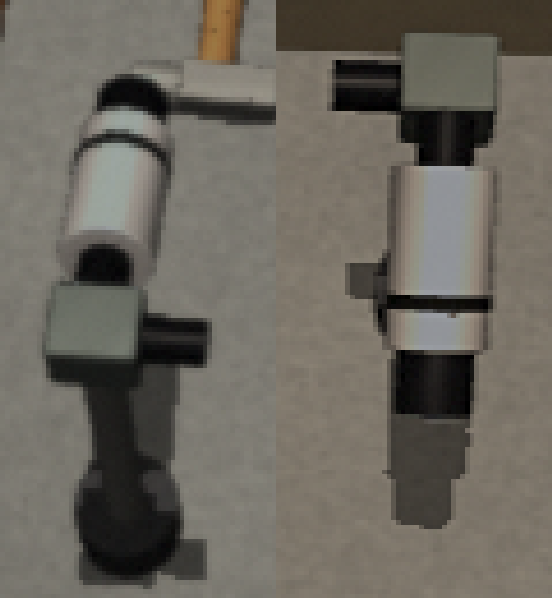

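The camera crop shows the black lens front at scene (row ~287, col ~294) and top (row ~165, col ~341); I'll fit its pose later. Knob and block agree with the given sizes, so I'm moving.

Call:
apply_moves(
  plan=[0.56,-0.555,0,0.776,0.56,-0.555,0,0.776,0.56,-0.555,0,0.776,0.56,-0.555,0,0.776,0.56,-0.555,0,0.776,0.56,-0.555,0,0.776,0.56,-0.555,0,0.776,0.56,-0.555,0,0.776,0.56,-0.555,0,0.776,0.56,-0.555,0,0.776],
  fingers=1,
)

```text
time_s: 3.13
eef_pos: [0.3725, -0.1657, 0.2057]
tcp_rot: [-3.14, -0.001, 0.003]
force: [-1.0, -1.1, -0.2]
finger_gap: 0.0941
finger_force: 0.0
```

Call:
apply_moves(
  plan=[0.304,-0.717,0,0,0.304,-0.717,0,0,0.304,-0.717,0,0,0.304,-0.717,0,0,0.304,-0.717,0,0,0.304,-0.717,0,0,0.304,-0.717,0,0,0.304,-0.717,0,0,0.304,-0.717,0,0,0.304,-0.717,0,0.006],
)

```text
time_s: 3.97
eef_pos: [0.525, 0.1938, 0.2055]
tcp_rot: [-3.139, -0.001, 0.001]
force: [0.5, -0.2, 0.1]
finger_gap: 0.0941
finger_force: 0.0
```

Run:
```python
from h import *
s=telemetry.sense();print(s['eef_pos'],s['tcp_rot'],s['time_s'])
```

```text
[0.52503037 0.19381788 0.20553883] [-3.13924507e+00 -1.44999722e-03  7.88950106e-04] 3.9667
```

Call:
apply_moves(
  plan=[0,0,0.08,0,0,0,0.14,0,0,0,0.18,0,0,0,0.2,0,0,0,0.21,0,0,0,0.215,0,0,0,0.215,0],
)

```text
time_s: 4.55
eef_pos: [0.5246, 0.1889, 0.0988]
tcp_rot: [-3.141, -0.002, -0.004]
force: [-0.5, -0.0, 0.5]
finger_gap: 0.0939
finger_force: 0.0
```

Call:
apply_moves(
  plan=[0,0,0,0,0,0,0,0,0,0,0,0,0,0,0,0,0,0,0,0,0,0,0,0,0,0,0,0,0,0,0,0,0,0,0,0],
  fingers=0,
  newtons=20,
)

```text
time_s: 5.3
eef_pos: [0.5237, 0.1889, 0.0979]
tcp_rot: [3.142, 0.0, -0.003]
force: [-0.9, 0.1, 0.1]
finger_gap: 0.0374
finger_force: 0.0
```

Call:
apply_moves(
  plan=[0,0,0,0,0,0,0,0,0,0,0,0,0,0,0,0,0,0,0,0],
)

```text
time_s: 5.72
eef_pos: [0.5238, 0.189, 0.098]
tcp_rot: [-3.141, -0.0, -0.003]
force: [-0.3, 0.6, 0.8]
finger_gap: 0.0253
finger_force: 20.0
```

Call:
apply_moves(
  plan=[0,0,-0.02,0,0,0,-0.05,0,0,0,-0.09,0,0,0,-0.14,0,0,0,-0.19,0,0,0,-0.23,0,0,0,-0.25,0,0,0,-0.26,0,0,0,-0.26,0,0,0,-0.26,0],
)

```text
time_s: 6.55
eef_pos: [0.523, 0.1887, 0.2268]
tcp_rot: [3.141, 0.002, -0.003]
force: [-0.5, 0.7, -1.9]
finger_gap: 0.0252
finger_force: 20.0
```

Run:
```python
from h import *
c=cam('top');d=cam('scene')
A=c['frame'][200:290,200:290,::-1];B=d['frame'][225:315,340:430,::-1]
cv2.imwrite('pics/lift.png',np.hstack([cv2.resize(A,(400,400),interpolation=2),cv2.resize(B,(400,400),interpolation=2)]))
s=telemetry.sense();print(s['eef_pos'],s['force'],s['finger_gap'])
```

```text
[0.52255062 0.18864214 0.22595297] [ 0.08197858 -0.908288   -1.98792478] 0.025362802275319535
```

View pics/lift.png

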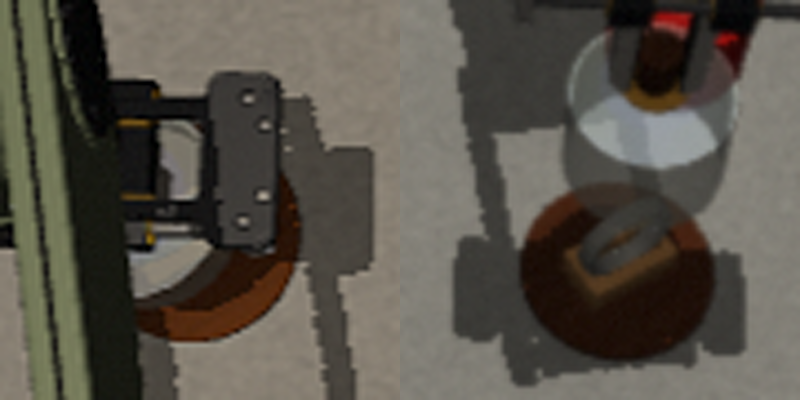

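Lifted cleanly. The scene crop shows the bangle standing in its slot, turned some 25–30° (bangle about row 277, col 395 in the full image). Carrying the cover to the block.

Call:
apply_moves(
  plan=[-0.003,0.025,0,0,-0.009,0.075,0,0,-0.018,0.15,0,0,-0.027,0.23,0,0,-0.036,0.31,0,0,-0.046,0.39,0,0,-0.055,0.47,0,0,-0.065,0.55,0,0,-0.074,0.63,0,0,-0.082,0.7,0,0],
)

```text
time_s: 7.48
eef_pos: [0.4798, -0.1638, 0.2271]
tcp_rot: [3.141, 0.002, -0.004]
force: [0.6, 1.2, -1.5]
finger_gap: 0.0254
finger_force: 20.0
```

Call:
apply_moves(
  plan=[-0.008,0.06,0,0,-0.012,0.09,0,0,-0.012,0.101,0,0,-0.012,0.101,0,0,-0.012,0.101,0,0],
)

```text
time_s: 7.9
eef_pos: [0.475, -0.2108, 0.2273]
tcp_rot: [-3.14, 0.001, -0.004]
force: [0.1, 0.0, -1.9]
finger_gap: 0.0258
finger_force: 20.0
```

Run:
```python
from h import *
s=telemetry.sense();print(s['eef_pos'],s['tcp_rot'],s['force'],s['finger_gap'])
c=cam('top');d=cam('scene')
cv2.imwrite('pics/top2.png',c['frame'][:,:,::-1]);cv2.imwrite('pics/scene2.png',d['frame'][:,:,::-1])
A=c['frame'][220:280,205:265,::-1];B=d['frame'][250:310,360:420,::-1]
cv2.imwrite('pics/ban.png',np.hstack([cv2.resize(A,(400,400),interpolation=2),cv2.resize(B,(400,400),interpolation=2)]))
```

```text
[ 0.47495368 -0.21084673  0.22727808] [-3.14017664e+00  1.14915274e-03 -3.52342793e-03] [ 0.10637026  0.01345376 -1.94821934] 0.025816016921632486
```

View pics/ban.png

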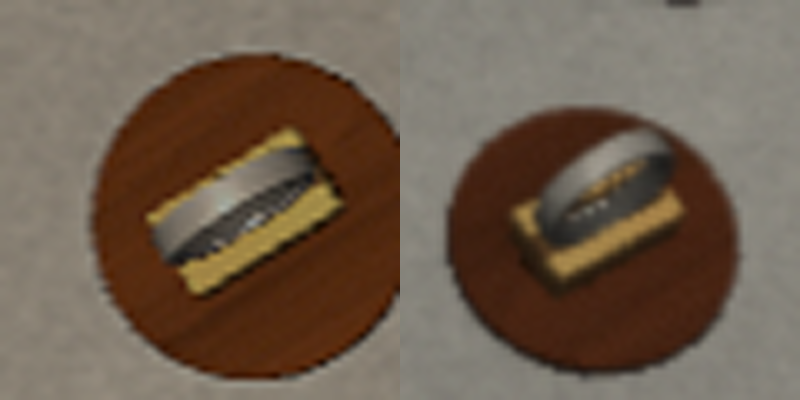

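Top crop: the bangle and slot run up to the right at about 30° (block centre at about row 252, col 242). The cover is over the recess to within about 1.5 mm, so I'm lowering it.

Call:
apply_moves(
  plan=[0.002,0.002,0.04,0,0.002,0.002,0.1,0,0.002,0.002,0.16,0,0.002,0.002,0.2,0,0.002,0.002,0.225,0,0.002,0.002,0.24,0,0.002,0.002,0.248,0,0.002,0.002,0.253,0,0.002,0.002,0.256,0,0.002,0.002,0.256,0],
)

```text
time_s: 8.83
eef_pos: [0.4789, -0.2132, 0.1028]
tcp_rot: [3.139, -0.005, -0.002]
force: [0.3, -0.3, 4.3]
finger_gap: 0.025
finger_force: 20.0
```

Run:
```python
from h import *
c=cam('top');d=cam('scene')
s=telemetry.sense();print(s['eef_pos'],s['tcp_rot'],s['force'],s['torque'],s['finger_gap'])
print(proj(c,[.4766,-.2117,.018]),proj(d,[.4766,-.2117,.018]))
A=c['frame'][230:320,365:455,::-1];B=d['frame'][215:305,200:290,::-1]
cv2.imwrite('pics/pl.png',np.hstack([cv2.resize(A,(400,400),interpolation=2),cv2.resize(B,(400,400),interpolation=2)]))
```

```text
[ 0.47880045 -0.21321527  0.10275879] [ 3.13907969e+00 -4.85798253e-03 -2.60942466e-03] [-0.24436464 -0.56598617  6.39254869] [ 0.4049231  -0.07504434  0.03804017] 0.025685634893547322
[275.8 410.5] [259.6 242.8]
```

View pics/pl.png

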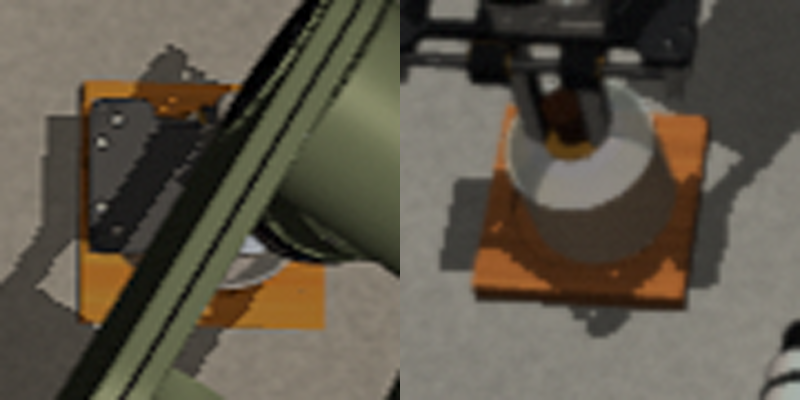

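The rim is resting on one side: the torque says the +y edge of the recess. I'll raise it and check the cover's centre in the scene picture.

Call:
apply_moves(
  plan=[0,0,-0.02,0,0,0,-0.04,0,0,0,-0.05,0,0,0,-0.05,0,0,0,-0.05,0],
)

```text
time_s: 9.35
eef_pos: [0.4767, -0.2126, 0.1255]
tcp_rot: [3.141, -0.001, -0.003]
force: [-0.0, 0.7, -2.7]
finger_gap: 0.0255
finger_force: 20.0
```

Run:
```python
from h import *
d=cam('scene');s=telemetry.sense();print(s['eef_pos'],s['force'],s['torque'])
f=d['frame'].astype(int);sub=(slice(225,270),slice(215,270))
m=np.zeros(f.shape[:2],bool);hsv=cv2.cvtColor(d['frame'],cv2.COLOR_RGB2HSV).astype(int)
z=s['eef_pos'][2]-.004
print('expect ring',proj(d,[*s['eef_pos'][:2],z]),'cup rim at 0', )
for z2,r in((z,.046),(z-.086,.046)):
    P=np.array([proj(d,[s['eef_pos'][0]+r*np.cos(a),s['eef_pos'][1]+r*np.sin(a),z2]) for a in np.linspace(0,6.28,41)]);
    im=d['frame'] if z2==z else im
    big=cv2.resize(im[205:295,195:285,::-1],(594,594),interpolation=2) if z2==z else big
    pts=np.array([[(p[1]-195)*6.6,(p[0]-205)*6.6] for p in P]).astype(np.int32);cv2.polylines(big,[pts],False,(0,0,255) if z2==z else (255,0,0),1)
cv2.imwrite('pics/pl2.png',big)
```

```text
[ 0.47629841 -0.21234525  0.12494074] [ 1.60171237 -0.09278678 -2.32552352] [0.0185836  0.03241412 0.06944938]
expect ring [240.3 237.3] cup rim at 0
```

View pics/pl2.png

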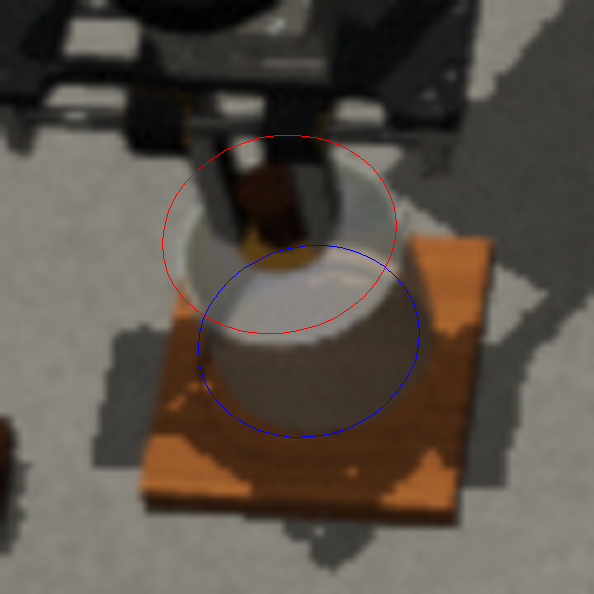

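The cover sits about +4 mm in y from the TCP because the knob was gripped off-centre. I'll correct by 4 mm and lower it again.

Call:
apply_moves(
  plan=[0,0.009,0,0,0,0.009,0,0,0,0.009,0.014,0,0,0.009,0.026,0,0,0.009,0.036,0,0,0.009,0.042,0,0,0.009,0.046,0,0,0.009,0.05,0,0,0.009,0.052,0,0,0.009,0.052,0],
)

```text
time_s: 10.23
eef_pos: [0.4765, -0.2169, 0.0988]
tcp_rot: [-3.142, 0.0, -0.003]
force: [-0.8, -0.0, -2.2]
finger_gap: 0.0255
finger_force: 20.0
```

Run:
```python
from h import *
s=telemetry.sense();print(s['eef_pos'],s['force'],s['torque'])
```

```text
[ 0.47645142 -0.21687496  0.09879482] [-0.75085243 -0.03407341 -2.18042259] [ 0.04023118  0.05910831 -0.00752345]
```

Call:
apply_moves(
  plan=[0,0,0.002,0,0,0,0.003,0,0,0,0.004,0,0,0,0.004,0],
)

```text
time_s: 10.57
eef_pos: [0.4774, -0.217, 0.0983]
tcp_rot: [3.141, -0.002, -0.003]
force: [-0.4, 1.7, 4.6]
finger_gap: 0.0253
finger_force: 20.0
```

Call:
apply_moves(
  plan=[0,0,-0.001,0,0,0,-0.001,0,0,0,-0.001,0,0,0,-0.001,0,0,0,-0.001,0,0,0,-0.001,0,0,0,-0.001,0,0,0,-0.001,0,0,0,-0.001,0,0,0,-0.001,0],
  fingers=1,
)

```text
time_s: 11.4
eef_pos: [0.4764, -0.2169, 0.0974]
tcp_rot: [-3.142, 0.0, -0.003]
force: [-0.9, -0.6, -0.1]
finger_gap: 0.0887
finger_force: 0.0
```

Call:
apply_moves(
  plan=[0,0,-0.02,0,0,0,-0.06,0,0,0,-0.12,0,0,0,-0.2,0,0,0,-0.26,0,0,0,-0.3,0,0,0,-0.3,0],
)

```text
time_s: 11.98
eef_pos: [0.4796, -0.2189, 0.2545]
tcp_rot: [3.135, -0.01, -0.003]
force: [-0.3, -1.1, 0.8]
finger_gap: 0.0942
finger_force: 0.0
```

```bash
cat > fit.py <<'E'
from h import *
from scipy.optimize import minimize
np.set_printoptions(precision=4,suppress=True)
C={n:cam(n) for n in('scene','top')}
c,d=C['top'],C['scene'];cv2.imwrite('pics/top3.png',c['frame'][:,:,::-1]);cv2.imwrite('pics/scene3.png',d['frame'][:,:,::-1])
def hullmask(m):
    m=m.astype(np.uint8);n,l,st,_=cv2.connectedComponentsWithStats(m);k=[i for i in range(1,n) if st[i,4]>25]
    p=np.argwhere(np.isin(l,k))[:,::-1].astype(np.int32);o=np.zeros_like(m);cv2.fillConvexPoly(o,cv2.convexHull(p),1);return o,p
T={}
for n,(r0,r1,c0,c1) in {'scene':(285,332,277,303),'top':(105,156,330,362)}.items():
    f=cv2.imread(f'pics/{n}0.png').astype(int);w=np.zeros(f.shape[:2],bool)
    w[r0:r1,c0:c1]=((f.min(2)>125)&(f.max(2)-f.min(2)<45))[r0:r1,c0:c1]
    T[n],p=hullmask(w);print(n,T[n].sum(),p.min(0),p.max(0))
def circ(L,ax,s,r):
    y=np.array([-ax[1],ax[0],0]);y/=np.linalg.norm(y);u=np.cross(ax,y);t=np.linspace(0,2*np.pi,48)
    return L+ax*s+r*(np.cos(t)[:,None]*y+np.sin(t)[:,None]*u)
def uv(c,P):
    q=(P@c['R'].T+c['t'])@c['K'].T;return q[:,:2]/q[:,2:]
def axis(yaw): return np.array([np.cos(.35)*np.cos(yaw),np.cos(.35)*np.sin(yaw),np.sin(.35)])
S=8
def cost(p):
    L=p[:3];ax=axis(p[3]);P=np.vstack([circ(L,ax,p[4],.022),circ(L,ax,.125,.022)]);e=0
    for n in T:
        q=uv(C[n],P);o=np.zeros((480*1,640*1),np.float32);x0,y0=int(q[:,0].min())-4,int(q[:,1].min())-4
        big=np.zeros((90*S,60*S),np.uint8);cv2.fillConvexPoly(big,cv2.convexHull((((q-[x0,y0])+.5)*S).astype(np.int32)),1)
        sm=cv2.resize(big.astype(np.float32),(60,90),interpolation=cv2.INTER_AREA);o[y0:y0+90,x0:x0+60]=sm[:480-y0,:640-x0]
        e+=np.abs(o-T[n]).sum()
    return e
best=None
for z in(.24,.262,.28):
  for yw in(-.1,.05):
    p0=np.array([.676,-.035,z,yw,.03]);sx=np.vstack([p0]+[p0+np.eye(5)[i]*[.012,.012,.012,.1,.01][i] for i in range(5)])
    r=minimize(cost,p0,method='Nelder-Mead',options=dict(initial_simplex=sx,maxiter=900,xatol=1e-5,fatol=.01));print(r.x,r.fun)
    if best is None or r.fun<best.fun:best=r
L=best.x[:3];ax=axis(best.x[3]);print('lens',L,'view',L-.1*ax,'px',proj(c,L),proj(d,L))
# cradle
for n in C:
    f=cv2.imread(f'pics/{n}2.png')[:,:,::-1].astype(int);q=C[n];r,cc=proj(q,[.525,.1935,.008]).astype(int)
    w=np.zeros(f.shape[:2],bool);sl=(slice(r-33,r+34),slice(cc-33,cc+34))
    w[sl]=((f[...,0]-f[...,2]>25)&(f[...,0]-f[...,1]>15))[sl];o,p=hullmask(w)
    W=np.array([onz(q,y,x,.008)[:2] for x,y in cv2.convexHull(p).reshape(-1,2)]);A=np.c_[2*W,np.ones(len(W))];s=np.linalg.lstsq(A,(W**2).sum(1),rcond=None)[0]
    print(n,'base',s[:2],np.sqrt(s[2]+s[:2]@s[:2]))
    yl=np.zeros_like(w);yl[sl]=((f[...,0]-f[...,2]>40)&(f[...,1]>85)&(f[...,1]-f[...,2]>25))[sl];o,p=hullmask(yl)
    if n=='top':
        W=np.array([onz(q,y,x,.028)[:2] for x,y in cv2.convexHull(p).reshape(-1,2)]).astype(np.float32);print(' block',cv2.minAreaRect(W*1000))
    g=np.zeros_like(w);g[sl]=((f.max(2)-f.min(2)<22))[sl]&(np.hypot(*np.meshgrid(np.arange(640)-cc,np.arange(480)-r))<20)
    ys,xs=np.nonzero(g);print(' bangle px',ys.mean(),xs.mean(),g.sum(),'@.048',onz(q,ys.mean(),xs.mean(),.048))
E
python3 fit.py
```

```text
scene 405 [280 294] [298 321]
top 613 [337 111] [354 150]
[ 0.6292 -0.0616  0.2433  0.1923  0.0857] 569.96875
[ 0.6311 -0.0167  0.244  -0.2535  0.0857] 579.96875
[ 0.6266 -0.0438  0.24    0.0009  0.085 ] 580.71875
[ 0.6288 -0.0346  0.2469 -0.0586  0.0861] 592.65625
[ 0.634  -0.04    0.258  -0.0122  0.0857] 608.484375
[ 0.6333 -0.0198  0.2513 -0.2367  0.0852] 588.890625
lens [ 0.6292 -0.0616  0.2433] view [ 0.5369 -0.0796  0.209 ] px [191.9 353.9] [273.7 286.3]
scene base [0.5249 0.1933] 0.058997233491421636Traceback (most recent call last):
  File "fit.py", line 46, in <module>
    g=np.zeros_like(w);g[sl]=((f.max(2)-f.min(2)<22))[sl]&(np.hypot(*np.meshgrid(np.arange(640)-cc,np.arange(480)-r))<20)
                             ~~~~~~~~~~~~~~~~~~~~~~~~~~~~^^~~~~~~~~~~~~~~~~~~~~~~~~~~~~~~~~~~~~~~~~~~~~~~~~~~~~~~~~~~~~~~
ValueError: operands could not be broadcast together with shapes (67,67) (480,640)
```

```bash
sed -i "s/&(np.hypot(\*np.meshgrid(np.arange(640)-cc,np.arange(480)-r))<20)/\&(np.hypot(*np.meshgrid(np.arange(640)-cc,np.arange(480)-r))<20)[sl]/; s/^best=None/for s in (0,.03,.125): print('dbg',s,[proj(C[n],np.array([.676,-.035,.262])+axis(0)*s) for n in C])\nprint(cost(np.array([.676,-.035,.262,0,.03])))\nbest=None/" fit.py
python3 fit.py | grep -v '^\['
```

```text
scene 405 [280 294] [298 321]
top 613 [337 111] [354 150]
dbg 0 [array([289.6, 295.9]), array([166. , 341.1])]
dbg 0.03 [array([299.5, 294.5]), array([150.3, 341.5])]
dbg 0.125 [array([333.8, 289.6]), array([ 99.2, 343. ])]
1239.1875
lens [ 0.6292 -0.0616  0.2433] view [ 0.5369 -0.0796  0.209 ] px [191.9 353.9] [273.7 286.3]
scene base [0.5249 0.1933] 0.058997233491421636
 bangle px 276.1372549019608 390.25 204 @.048 [0.5189 0.1936 0.048 ]
top base [0.5259 0.1936] 0.059363215565075206
 block ((516.2669677734375, 187.32591247558594), (11.199254035949707, 59.8583984375), 33.01625442504883)
 bangle px 250.53416149068323 240.1801242236025 161 @.048 [0.5255 0.1926 0.048 ]
```

```bash
python3 - <<'E'
s=open('fit.py').read()
s=s.replace("    T[n],p=hullmask(w);print","    T[n],p=hullmask(w)\n    r0,r1,c0,c1={'scene':(284,298,284,304),'top':(150,168,334,358)}[n];b=np.zeros_like(w);b[r0:r1,c0:c1]=(f.max(2)<50)[r0:r1,c0:c1];B,pb=hullmask(b);print('lens',B.sum(),pb.min(0),pb.max(0));T[n]=T[n]|B;print")
a=s.index("def cost");b=s.index("for s in (0,.03")
s=s[:a]+'''def cost(p):
    L=p[:3];ax=axis(p[3]);e=0
    parts=[np.vstack([circ(L,ax,p[4],.022),circ(L,ax,p[5],.022)]),np.vstack([circ(L,ax,0,.017),circ(L,ax,p[4],.017)])]
    for n in T:
        x0,y0=(uv(C[n],parts[0]).mean(0)-[40,50]).astype(int);big=np.zeros((100*S,80*S),np.uint8)
        for P in parts: cv2.fillConvexPoly(big,cv2.convexHull(((uv(C[n],P)-[x0,y0]+.5)*S).astype(np.int32)),1)
        o=np.zeros((480,640),np.float32);o[y0:y0+100,x0:x0+80]=cv2.resize(big.astype(np.float32),(80,100),interpolation=cv2.INTER_AREA)
        e+=np.abs(o-T[n]).sum()
    return e
'''+s[b:]
import re
s=re.sub(r"print\(cost\(.*\n","",s)
s=s.replace("yw,.03])","yw,.03,.103])").replace("np.eye(5)","np.eye(6)").replace(".1,.01][i] for i in range(5)",".1,.01,.01][i] for i in range(6)").replace("maxiter=900","maxiter=1500")
open('fit.py','w').write(s)
E
python3 fit.py
python3 - <<'E'
import cv2,numpy as np
a=cv2.imread('pics/top3.png')[225:325,360:460];b=cv2.imread('pics/scene3.png')[210:310,195:295]
cv2.imwrite('pics/cov.png',np.hstack([cv2.resize(a,(400,400)),cv2.resize(b,(400,400))]))
E
```

```text
lens 120 [286 287] [303 295]
scene 517 [280 294] [298 321]
lens 256 [335 151] [352 165]
top 869 [337 111] [354 150]
dbg 0 [array([289.6, 295.9]), array([166. , 341.1])]
dbg 0.03 [array([299.5, 294.5]), array([150.3, 341.5])]
dbg 0.125 [array([333.8, 289.6]), array([ 99.2, 343. ])]
[ 0.6782 -0.0375  0.2666 -0.102   0.0749  0.0749] 435.3125
[ 0.6798 -0.038   0.2621 -0.1028  0.0706  0.0706] 436.65625
[ 0.6805 -0.039   0.2571 -0.0873  0.0628  0.0653] 474.21875
[ 0.684  -0.0378  0.2698 -0.0947  0.0738  0.0736] 452.0
[ 0.6788 -0.0386  0.264  -0.0703  0.0749  0.0747] 429.546875
[ 0.6797 -0.0385  0.2619 -0.0754  0.0779  0.0779] 426.3125
lens [ 0.6797 -0.0385  0.2619] view [ 0.586  -0.0314  0.2276] px [164.2 342.9] [291.  294.1]
scene base [0.5249 0.1933] 0.058997233491421636
 bangle px 276.1372549019608 390.25 204 @.048 [0.5189 0.1936 0.048 ]
top base [0.5259 0.1936] 0.059363215565075206
 block ((516.2669677734375, 187.32591247558594), (11.199254035949707, 59.8583984375), 33.01625442504883)
 bangle px 250.53416149068323 240.1801242236025 161 @.048 [0.5255 0.1926 0.048 ]
```

View pics/cov.png

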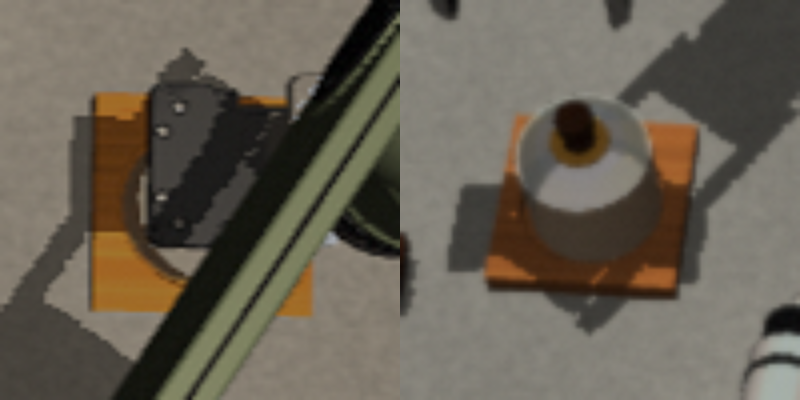

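```bash
cat > fit2.py <<'E'
from h import *
from scipy.optimize import least_squares
np.set_printoptions(precision=4,suppress=True)
C={n:cam(n) for n in('scene','top')}
def uv(c,P):
    q=(P@c['R'].T+c['t'])@c['K'].T;return q[:,:2]/q[:,2:]
def edge(v):   # strongest step, subpixel
    g=np.abs(np.diff(v));i=g.argmax();a,b,cc=g[max(i-1,0)],g[i],g[min(i+1,len(g)-1)];return i+.5+.5*(cc-a)/max(2*b-a-cc,1e-6)
G={n:cv2.imread(f'pics/{n}0.png').astype(float) for n in C}
obs={}
for n,rows,l,r in(('top',list(range(114,128))+[148,149],(329,341),(351,363)),('scene',range(299,317),(274,288),(294,306))):
    g=G[n].sum(2) 
    obs[n]=[(y,l[0]+edge(g[y,l[0]:l[1]]),r[0]+edge(g[y,r[0]:r[1]])) for y in rows]
    print(n,np.array(obs[n])[::3])
gt=G['top'].sum(2);tip_t=np.median([158+edge(gt[158:171,x]) for x in range(340,349)]);gs=G['scene'].sum(2);tip_s=np.median([281+edge(gs[281:291,x]) for x in range(291,297)])
print('tips',tip_t,tip_s)
def axis(yaw,p=.35): return np.array([np.cos(p)*np.cos(yaw),np.cos(p)*np.sin(yaw),np.sin(p)])
def circ(L,ax,s,r):
    y=np.array([-ax[1],ax[0],0]);y/=np.linalg.norm(y);u=np.cross(ax,y);t=np.linspace(0,2*np.pi,361)
    return L+ax*s+r*(np.cos(t)[:,None]*y+np.sin(t)[:,None]*u)
def cross(h,y): # hull x-extent at row y
    a=h;b=np.roll(h,-1,0);m=(a[:,1]-y)*(b[:,1]-y)<=0;x=a[m,0]+(y-a[m,1])/(b[m,1]-a[m,1]+1e-9)*(b[m,0]-a[m,0]);return x.min(),x.max()
def res(p):
    L,ax=p[:3],axis(p[3]);e=[]
    for n in obs:
        P=uv(C[n],np.vstack([circ(L,ax,-.1,.022),circ(L,ax,.25,.022)]));h=cv2.convexHull(P.astype(np.float32)).reshape(-1,2)
        for y,a,b in obs[n]:
            lo,hi=cross(h,y);e+=[(lo-a)/3,(hi-b)/3]
    e.append(2*(uv(C['top'],circ(L,ax,0,.017))[:,1].max()-tip_t));e.append(2*(uv(C['scene'],circ(L,ax,0,.017))[:,1].min()-tip_s))
    return np.array(e)
r=least_squares(res,[.678,-.036,.262,-.05],loss='soft_l1',x_scale=[.01,.01,.01,.1],diff_step=1e-4)
L,ax=r.x[:3],axis(r.x[3]);print(r.x,'cost',r.cost,'max',np.abs(r.fun).max().round(2),r.fun[-2:],'view',L-.1*ax)
print('post at',L+.13*np.array([np.cos(r.x[3]),np.sin(r.x[3]),0]),'px',proj(C['scene'],[*(L+.13*np.array([np.cos(r.x[3]),np.sin(r.x[3]),0]))[:2],0]))
# cradle block / bangle from top2, render compare
q=C['top'];f=cv2.imread('pics/top2.png')[:,:,::-1].astype(int)
m=np.zeros(f.shape[:2],bool);m[235:272,222:262]=((f[...,1]-f[...,2]>30)&(f[...,1]>80))[235:272,222:262]
g=np.zeros_like(m);g[235:272,224:258]=((f.max(2)-f.min(2)<40))[235:272,224:258]
un=(m|g).astype(np.uint8);n,l,st,_=cv2.connectedComponentsWithStats(un);k=1+st[1:,4].argmax();p=np.argwhere(l==k)[:,::-1]
W=np.array([onz(q,y,x,.028)[:2] for x,y in p]).astype(np.float32)*1000;print('block+bangle',cv2.minAreaRect(W),m.sum(),g.sum())
ys,xs=np.nonzero(m);W=np.array([onz(q,y,x,.028)[:2] for x,y in zip(xs,ys)]).astype(np.float32)*1000;print('yellow',cv2.minAreaRect(W))
E
python3 fit2.py
```

```text
top [[114.     333.8657 356.65  ]
 [117.     333.764  356.6   ]
 [120.     333.5605 355.2683]
 [123.     333.5611 355.2727]
 [126.     333.5165 355.4853]
 [149.     332.525  354.8929]]
scene [[299.     284.7273 295.4595]
 [302.     283.2268 296.3472]
 [305.     281.6106 301.6547]
 [308.     281.6667 301.5205]
 [311.     281.3871 300.8929]
 [314.     280.3333 300.49  ]]
tips 165.50632911392404 285.7474956822107
[ 0.6794 -0.0407  0.2588  0.0087] cost 8.000679476448406 max 2.37 [0.0538 0.085 ] view [ 0.5855 -0.0415  0.2245]
post at [ 0.8094 -0.0395  0.2588] px [384.7 294. ]
block+bangle ((524.3082275390625, 193.03736877441406), (36.64879608154297, 65.51416015625), 33.65279769897461) 142 257
yellow ((525.644775390625, 193.5605926513672), (33.84363555908203, 59.881256103515625), 33.65279769897461)
```

Camera, cradle and bangle all fit their known sizes: block 33.8 × 59.9 mm, the foot reprojects onto the picture, and the view point is at z ≈ 0.2245. The cover stands upright in the recess.

The moves can't tilt the tool. So I'll grip the bangle across its diameter, then tip it 20° by levering it against the slot wall.

Call:
apply_moves(
  plan=[0.096,-0.821,0,-0.59,0.096,-0.821,0,-0.59,0.096,-0.821,0,-0.59,0.096,-0.821,0,-0.59,0.096,-0.821,0,-0.59,0.096,-0.821,0,-0.59,0.096,-0.821,0,-0.59,0.096,-0.821,0,-0.59,0.096,-0.821,0,-0.59,0.096,-0.821,0,-0.59],
)

```text
time_s: 13.22
eef_pos: [0.5252, 0.1959, 0.2466]
tcp_rot: [-3.141, 0.001, 0.293]
force: [0.4, -0.5, -0.1]
finger_gap: 0.0942
finger_force: 0.0
```

Call:
apply_moves(
  plan=[0,0,0,-0.58,0,0,0,-0.58,0,0,0,-0.58,0,0,0,-0.58,0,0,0,-0.58,0,0,0,-0.58],
)

```text
time_s: 13.72
eef_pos: [0.5256, 0.1932, 0.2469]
tcp_rot: [-3.141, 0.001, 0.58]
force: [-0.6, -0.4, -0.0]
finger_gap: 0.094
finger_force: 0.0
```

Run:
```python
from h import *
for i in range(3):
    c=cam('top')
s=telemetry.sense();print(s['eef_pos'],s['tcp_rot'],s['force'],s['torque'],s['time_s'])
y=s['tcp_rot'][2];d=np.array([.5253,.1935])-s['eef_pos'][:2];print('tool x,y norm',(d[0]*np.cos(y)+d[1]*np.sin(y))/.5,(d[0]*np.sin(y)-d[1]*np.cos(y))/.5,'turn',-(.587-y)/.5,'z',(s['eef_pos'][2]-.031)/.5)
# cover check: recess rim
cv2.imwrite('pics/cov2.png',cv2.resize(c['frame'][235:315,370:450,::-1],(560,560),interpolation=2))
```

```text
[0.52581296 0.1931257  0.24734914] [-3.14151580e+00  1.54025248e-04  5.80708875e-01] [ 0.11882018 -0.55136066 -0.17146417] [-0.01549735 -0.01400079 -0.00912441] 13.8667
tool x,y norm -0.0004470507677814274 -0.0011887189140475619 turn -0.01258225055206541 z 0.4326982818139198
```

View pics/cov2.png

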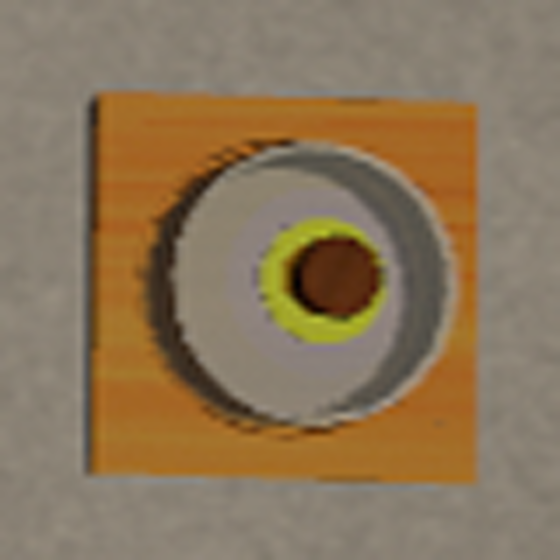

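The cover sits seated in the recess (recess shadow crescent at left, centre at about row 275, col 415). Lowering around the bangle.

Call:
apply_moves(
  plan=[0,-0.001,0.06,-0.012,0,-0.001,0.13,-0.012,0,-0.001,0.2,-0.012,0,-0.001,0.27,-0.012,0,-0.001,0.33,-0.012,0,-0.001,0.37,-0.012,0,-0.001,0.4,-0.012,0,-0.001,0.42,-0.012,0,-0.001,0.43,-0.012,0,-0.001,0.432,-0.012],
)

```text
time_s: 14.7
eef_pos: [0.5252, 0.1936, 0.0308]
tcp_rot: [-3.141, 0.001, 0.587]
force: [0.5, 0.3, 0.3]
finger_gap: 0.0941
finger_force: 0.0
```

Call:
apply_moves(
  plan=[0,0,0,0,0,0,0,0,0,0,0,0,0,0,0,0,0,0,0,0,0,0,0,0,0,0,0,0],
  fingers=0,
  newtons=6,
)

```text
time_s: 15.28
eef_pos: [0.5261, 0.194, 0.0322]
tcp_rot: [3.141, -0.001, 0.588]
force: [-0.2, 0.1, 1.9]
finger_gap: 0.0627
finger_force: 6.0
```

Call:
apply_moves(
  plan=[0,0,-0.004,0,0,0,-0.004,0,-0.003,0,-0.004,0,-0.006,0,-0.004,0,-0.009,0,-0.004,0,-0.012,0,-0.004,0,-0.012,0,-0.004,0],
)

```text
time_s: 15.87
eef_pos: [0.5205, 0.1905, 0.0336]
tcp_rot: [3.141, -0.0, 0.588]
force: [-0.1, 1.0, 1.0]
finger_gap: 0.0626
finger_force: 6.0
```

Call:
apply_moves(
  plan=[-0.002,0,0,0,-0.004,0,0,0,-0.006,0,0,0,-0.008,0,0,0,-0.008,0,0,0,-0.008,0,0,0],
)

```text
time_s: 16.37
eef_pos: [0.5171, 0.1882, 0.0335]
tcp_rot: [3.142, 0.0, 0.588]
force: [0.5, 0.5, 0.2]
finger_gap: 0.063
finger_force: 6.0
```

Run:
```python
from h import *
c=cam('top');d=cam('scene');s=telemetry.sense();print(s['eef_pos'],s['tcp_rot'],s['force'],s['torque'],s['finger_gap'])
q=s['eef_pos']-[.5253,.1935,0];y=s['tcp_rot'][2];print('along tool x',q[0]*np.cos(y)+q[1]*np.sin(y))
for n,k in(('top',c),('scene',d)): cv2.imwrite(f'pics/{n}4.png',k['frame'][:,:,::-1])
```

```text
[0.51715593 0.18824001 0.03342753] [3.14156988e+00 1.46184072e-04 5.87841345e-01] [-0.01392982  0.61286435 -0.57839372] [ 0.02597135 -0.16147441 -0.01943115] 0.06251488064421123
along tool x -0.009694014208472084
```

Call:
apply_moves(
  plan=[0,0,-0.01,0,0,0,-0.03,0,0,0,-0.06,0,0,0,-0.1,0,0,0,-0.15,0,0,0,-0.2,0,0,0,-0.25,0,0,0,-0.29,0,0,0,-0.32,0,0,0,-0.34,0],
  newtons=15,
)

```text
time_s: 17.3
eef_pos: [0.5178, 0.1884, 0.2064]
tcp_rot: [3.14, -0.003, 0.588]
force: [0.5, -0.6, -0.9]
finger_gap: 0.0624
finger_force: 15.0
```

Call:
apply_moves(
  plan=[0,0,-0.005,0.3,0,0,-0.005,0.6,0,0,-0.005,0.85,0,0,-0.005,1,0,0,-0.005,1,0,0,-0.005,1,0,0,-0.005,1],
)

```text
time_s: 17.88
eef_pos: [0.5168, 0.1882, 0.2058]
tcp_rot: [3.141, 0.001, 0.09]
force: [0.3, 0.5, -1.7]
finger_gap: 0.0625
finger_force: 15.0
```

Run:
```python
from h import *
np.set_printoptions(precision=4,suppress=True)
d=cam('scene');c=cam('top');s=telemetry.sense();print(s['eef_pos'],s['tcp_rot'],s['force'],s['torque'],s['finger_gap'])
for n,k in(('top',c),('scene',d)):
    cv2.imwrite(f'pics/{n}5.png',k['frame'][:,:,::-1]);g=s['eef_pos']+[0,0,.018];print(n,proj(k,g),[ (x['extent'],x['p']) for x in spotter.silhouettes(n,'bangle')[:2]],[(x['pixel'],x['p']) for x in spotter.landmark_of(n,'bangle')[:2]])
r,q=proj(d,s['eef_pos']+[0,0,.018]).astype(int);cv2.imwrite('pics/tilt.png',cv2.resize(d['frame'][r-32:r+32,q-40:q+40,::-1],(750,600),interpolation=2))
```

```text
[0.517  0.1882 0.2058] [3.1415 0.0005 0.0894] [ 0.75    0.1276 -1.0961] [ 0.0333 -0.0037 -0.0109] 0.06231294015324353
top [246.7 227.2] [] [([245.2, 226.5], 0.46)]
scene [241.3 396.3] [([387.4, 231.4, 24.5, 18.9], 0.55)] [([241.6, 396.3], 0.53)]
```

```bash
cat > ov.py <<'E'
from h import *
import sys
def ring(c,ctr,yaw,th):
    ax=np.array([np.cos(th)*np.cos(yaw),np.cos(th)*np.sin(yaw),np.sin(th)]);y=np.array([-np.sin(yaw),np.cos(yaw),0]);u=np.cross(ax,y);t=np.linspace(0,2*np.pi,121)
    out=[]
    for r in(.031,.026):
        for s in(-.006,.006):
            P=np.array(ctr)+ax*s+r*(np.cos(t)[:,None]*y+np.sin(t)[:,None]*u);q=(P@c['R'].T+c['t'])@c['K'].T;out.append(q[:,:2]/q[:,2:])
    return out
E
python3 - <<'E'
from ov import *
d=cam('scene');im=cv2.imread('pics/scene5.png');g=np.array([.517,.1882,.2238]);yaw=.09
r,q=proj(d,g).astype(int);z=10;pan=[]
for th in(None,.35,.17,.52):
    b=cv2.resize(im[r-15:r+15,q-20:q+20],(400,300),interpolation=2)
    if th:
        R_=ring(d,g,yaw,th);print(th,'extent w,h',np.ptp(np.vstack(R_),axis=0),'top-left',np.vstack(R_).min(0))
        for k,p in enumerate(R_): cv2.polylines(b,[(((p-[q-20,r-15])+.5)*z).astype(np.int32)],True,[(0,0,255),(0,255,255),(255,0,0),(0,255,0)][k],1)
    pan.append(b)
cv2.imwrite('pics/tilt.png',np.vstack([np.hstack(pan[:2]),np.hstack(pan[2:])]))
E
```

```text
0.35 extent w,h [26.86386238 23.54203358] top-left [382.92172193 229.36732291]
0.17 extent w,h [26.83423196 20.9414913 ] top-left [382.93805287 230.64239419]
0.52 extent w,h [26.8763485  25.30185055] top-left [382.91327395 228.5279933 ]
```

View pics/tilt.png

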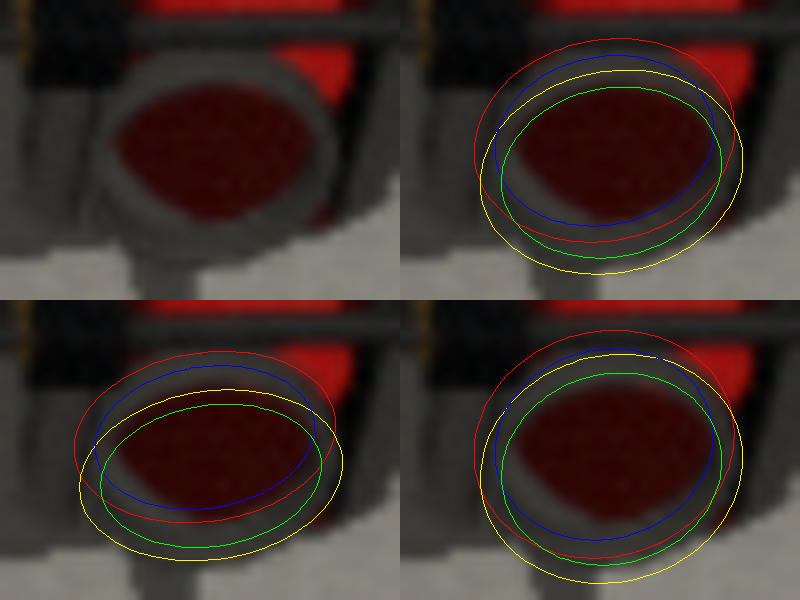

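In the view, the hole spans about 137 px of the enlarged crop. The 0.35 rad overlay predicts 139 px, so the tilt is about 0.34 rad and centred as modelled. Carrying the bangle to the view point.

Call:
apply_moves(
  plan=[0.003,0.015,-0.001,0.01,0.01,0.05,-0.001,0.03,0.02,0.1,-0.001,0.05,0.031,0.155,-0.001,0.07,0.043,0.21,-0.001,0.09,0.055,0.27,-0.001,0.11,0.067,0.33,-0.001,0.13,0.078,0.385,-0.001,0.15,0.087,0.43,-0.001,0.165,0.092,0.455,-0.001,0.17],
)

```text
time_s: 19.07
eef_pos: [0.5835, -0.0376, 0.2065]
tcp_rot: [3.14, -0.0, -0.0]
force: [0.1, 0.7, -1.0]
finger_gap: 0.0627
finger_force: 15.0
```

Call:
apply_moves(
  plan=[0.003,0.011,0,0,0.003,0.015,0,0,0.003,0.015,0,0,0.003,0.015,0,0,0.003,0.015,0,0,0.003,0.015,0,0],
)

```text
time_s: 19.57
eef_pos: [0.5843, -0.0406, 0.2065]
tcp_rot: [-3.141, 0.0, 0.004]
force: [0.7, 0.0, -0.8]
finger_gap: 0.0624
finger_force: 15.0
```

```bash
cat > fin.py <<'E'
from ov import *
from scipy.optimize import least_squares
np.set_printoptions(precision=4,suppress=True)
d=cam('scene');c=cam('top');s=telemetry.sense();print(s['eef_pos'],s['tcp_rot'],s['force'],s['finger_gap'],s['time_s'])
cv2.imwrite('pics/scene6.png',d['frame'][:,:,::-1]);g=s['eef_pos']+[0,0,.018]
r,q=proj(d,g).astype(int);print('exp px',proj(d,g),proj(d,[.5855,-.0415,.2245]))
print(spotter.landmark_of('scene','bangle')[:1],spotter.landmark_of('top','bangle')[:1],spotter.landmark_of('scene','view')[:1],spotter.landmark_of('top','view')[:1],proj(c,g))
b=d['frame'][r-14:r+14,q-16:q+16].astype(int);print('gray\n',b.sum(2)[::1,::1]//8)
for th in(.2,.35,.5):
    R_=ring(d,g,s['tcp_rot'][2],th);print(th,'hole: top row',R_[3][:,1].min()-r+14,'bottom',R_[2][:,1].max()-r+14,'cols',R_[2][:,0].min()-q+16,R_[3][:,0].max()-q+16)
E
python3 fin.py
```

```text
[ 0.5844 -0.041   0.2066] [-3.1415 -0.0001  0.004 ] [ 0.5614  0.6007 -0.3965] 0.06262737322987168 19.6667
exp px [260.8 297.5] [261.2 297.3]
[{'pixel': [262.0, 298.7], 'p': 0.76}] [{'pixel': [251.5, 488.8], 'p': 0.41}] [] [] [215.7 342.7]
gray
 [[ 9 11 23 42 44 44 44 44 44 44 43 43 44 44 43 44 45 46 46 45 41 24 21 21
  21 19 20 19 20 14  6  3]
 [10 10 14 23 24 24 25 28 28 28 29 33 34 35 34 33 36 43 44 44 39 22 20 20
  20 20 20 20 20 14  6  4]
 [17 17 17 17 16 15 15 15 16 15 15 17 17 18 16 17 18 21 21 21 19 14 14 14
  13 14 14 15 15 12  6  3]
 [12 12 13 12 12 13 13 13 13 14 15 16 17 16 17 17 18 18 17 18 17 16 16 16
  15 13 13 14 14 13  5  4]
 [ 9  8  9 11 15 15 15 13 11 11 11 11 11 11 11 12 12 11 12 11 12 12 13 12
  12 12 12 13 12 10  5  3]
 [14  9 10 25 40 42 39 28 20 16 13 13 11 11 12 13 12 11 10 10 11 10  9 10
  10 10 10 10 11 10  5  4]
 [14  8 10 27 43 44 41 28 18 18 18 18 18 18 19 18 18 18 18 17 17 17 16 16
  16 16 16 14 14 10  3  3]
 [15  8  7 24 43 42 30 19 17 18 19 20 20 20 20 19 18 18 19 19 20 19 18 16
  16 16 15 17 17 10  2  2]
 [15  9  5 21 42 34 20 18 19 19 20 24 29 30 30 
[... 1584 characters left out ...]
6 46 48 47 39 21 17 17 18 19 20 19 19 19 19 19 18 19 19 19
  24 33 41 39 29 38 43 44]
 [46 46 47 47 47 48 48 46 41 23 20 20 19 19 21 20 21 20 20 21 20 20 23 31
  38 44 45 41 31 40 43 44]
 [46 46 47 47 48 48 47 45 39 24 21 21 21 27 38 34 33 29 31 34 35 37 42 44
  44 45 45 41 32 40 43 44]
 [46 46 46 46 47 47 46 41 27 21 21 21 21 29 44 44 43 44 44 45 45 44 46 46
  46 45 45 42 36 41 43 43]]
0.2 hole: top row 9.342378492128432 bottom 19.99835632766309 cols 5.612077837545485 27.525611217354594
0.35 hole: top row 7.861676700765429 bottom 21.44756423153541 cols 5.633102125348103 27.524245816386042
0.5 hole: top row 6.544160968081798 bottom 22.755729257854398 cols 5.6393925247744505 27.52729257748109
```

Call:
apply_moves(
  plan=[0.002,0,0,0,0.002,0,0,0,0.002,0,0,0,0.002,0,0,0,0.002,0,0,0,0.002,0,0,0,0.002,0,0,0,0.002,0,0,0],
)

```text
time_s: 20.53
eef_pos: [0.5855, -0.0418, 0.2064]
tcp_rot: [-3.142, -0.0, 0.003]
force: [0.4, 0.3, -0.8]
finger_gap: 0.0624
finger_force: 15.0
```

Run:
```python
from h import *
s=telemetry.sense();print(s['eef_pos'],s['qvel'],s['finger_gap'],s['finger_force']);print(env.sign_off())
```

```text
[ 0.58548849 -0.04180095  0.20644862] [-0.00070519 -0.00209173  0.00076581  0.00089758  0.00032826 -0.00031709] 0.06238547201867866 14.999945238232613
the job is handed in; nothing more can be done
None
```

I set the cover rim-down in the recess on the second lowering (the first caught the recess edge, so I raised it and shifted 4 mm), then handed in at about 20.5 s with the bangle held still about 100 mm in front of the lens, tilted about 20° to face it; position and tilt are my own camera estimates, good to a few mm and degrees, and sign-off gave no verdict.

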